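Find the display case whose lid hinge still holds

ROBOT

A 6-joint arm with a two-finger parallel gripper is mounted at the origin on the work surface. World frame = base frame: x ahead of the robot, y to its left, z up, the work surface at z = 0. Lengths are in mm, angles in rad, forces in N, time in s.
With the tool pointing down it reaches from about 250 to 725 mm from the base axis. Payload 9.7 kg.
Tool frame: the origin (TCP) lies at the very end of the fingers, on their centre line; the grasp point (between the pads) lies 19 mm behind it (ctrl.hold_point_z is the distance from the TCP to the grasp point, in mm); z points along the fingers, x is the direction in which the jaws open and shut, and the axes are right-handed (so a half turn about z gives the same grasp; the last joint's range is limited). The gripper opens to 85 mm and grips with 20 to 120 N. Pads are 22 mm wide; open, the fingers measure 114 mm over their backs; the gripper's body (76 mm by 85 mm) begins 54 mm behind the grasp point. The pads swing forward as they close: fully open they stand 13 mm farther back than shut.
Start: joints at [1.322, 0.087, 0.176, 1.66, 0, 1.571], TCP at [135.43, 533.062, 231.284] pointing down, gripper open.
Joint ranges: [-3.13, 3.13], [-0.85, 1.81], [-1.15, 1.24], [-2.2, 2.28], [-1.44, 1.52], [-3.14, 3.14]. Speed limits (rad/s): [2.22, 2.22, 2.57, 3.14, 3.14, 3.14].

INTERFACE

Orientations are given as a unit quaternion [w, x, y, z].
In Python, from plant import ctrl gives the robot as it stands.
- The arm moves only by the shell command python3 -m jog 'ROWS' [FORCE]. ROWS is text: rows parted by semicolons, each of 7 numbers parted by spaces: the turn, a rotation vector about the tool's x, y, z in rad, then the shift along the tool's x, y, z in cm, then the opening in per cent of the stroke, from 0 (shut) to 100 (fully open). A call has 1 to 12 rows; each row shifts and turns the commanded pose from where the row before left it, along the tool's axes as they then stand; what a row does not reach is not made up. A row lasts 1/12 s, in which the tool goes at most 41.7 mm and 7.16 degrees, less where a joint would pass 70% of its speed; a pose out of reach is approached as far as the arm can. A call is refused whole if a number of a shift passes 4.17 or a number of a turn 0.125, either way. A call with a gripper value outside its range is refused whole. The fingers move at their own pace and stop on an object; FORCE is the grip in N (left out, the last holds). Time passes only in rows, so rows that do not move let the fingers close. It gives the time, the measured TCP pose, the force and the opening at its end, in the units of the state.
- ctrl.state(): the state, without advancing time (a new reading comes with each control period).
- ctrl.read_camera(name): name is "scene" or "side" or "wrist"; returns the picture (420x560x3 uint8, red, green, blue); there is no depth.
- ctrl.camera_model(name): a dict with "vertical_fov" (degrees; the focal length in pixels is half the picture's height over the tangent of half this angle, whatever the lens; pixels are square), "cx", "cy" (the principal point, pixels), "pose" (4x4, takes a point from camera to world coordinates). Camera axes: x right, y down, z forward; pixel columns grow to the right and rows downward; lengths in mm; the calibration is good to about 2 mm. The wrist camera is an equidistant fisheye: a pixel r from the principal point sees the ray r / f radians off the axis. A picture is of the moment at which its call begins: read the wrist's pose just before it. camera_model takes no time and is no camera call; for the wrist camera it gives the pose at the moment of the call.
- ctrl.hand_in(): hands the job in, once; it reports no verdict.
The state is a dict: "t": time; "joint_positions": joint angles; "joint_vel": joint speeds; "tau": joint torques, N m; "eef_pos": TCP position; "ee_rot": TCP orientation; "wrist_force": force on the tool from outside, world axes, zero at the start; "torque": the same for the moment, N m; "grip_width": opening from 0.0 (shut) to 1.0 (fully open).
Only numpy, scipy, OpenCV 4.12 (cv2) and the standard library are available. Lean on these libraries where they do the work, as an engineer would, in place of code of your own. Each camera call takes 0.05 s, during which the arm holds its last target. There are 200 camera calls.

TASK

Two look-alike wooden trim cases stand shut on the stall table; one has a sound friction hinge, the other a worn one whose lid sinks shut by itself. Take a lid by its pull, lift it about half open (45 degrees) and let go; if it sinks, do the same with the other case. Once a lid stays up, prove it: with the fingers off the pull, press straight down on the lid's rounded front edge with a steady light push of about 6 N for a second (never above 15 N on the lid board), then leave that lid standing half open, the other case shut, and everything else on the table where it is.

Things in the scene. Friction and masses are not known exactly. Their poses are not given: they have to be found in the camera images.
- case_a: wooden case, 150 (its x) by 200 (its y) by 75 mm high, fixed to the table, on a plinth 160 by 210 by 8 mm; origin under its centre; its front looks to its -x (roughly to the robot, turned by up to 0.35 rad), its lid's hinge line runs along y on the top of its far (+x) wall
- case_b: the other case, the same in shape and size; which of the two has the sound hinge is not known and cannot be seen
- lid_a (a joint): opening angle of case_a's lid in rad: 0 shut, growing as the front rises, stop at 1.75. A sound hinge is stiff (about 2.4 N m of friction: some 13 to 20 N straight up at the pull to lift it, some 16 to 22 N straight down on the front edge to push it down when half open); a worn one has none and the lid sinks shut within about 2 s
- lid_b (a joint): the same for case_b's lid
- panel_a: case_a's lid board without the pull, 150 by 200 by 10 mm, with a hard round rail, 16 mm diameter, full width, as front edge. Origin mid-width on the hinge line, 0.5 mm above the rim; axes turn with the lid (about +y): -x from hinge to front, y along the hinge, z out of its top; underside z = 0. Rail axis at x = -156 mm, z = +1 to +15 mm: fitted by hand, not measured, to be felt for
- panel_b: the same for case_b; its rail's height is again its own, from z = +1 to +15 mm, and neither rail gives when pressed
- pull_a: the wooden pull of case_a's lid: a straight tongue standing out from the middle of the front rail, 18 mm wide (y), 14 mm thick (z), reaching 61 mm beyond the rail; origin at its grip point, 41 mm ahead of the rail and 20 mm short of its free end, at panel coordinates (-205, 0, +8) mm; axes as the panel's. Its sides (y) can be pinched from above at any opening up to half
- pull_b: the same for case_b
- spool: wooden thread spool, 40 mm diameter, 50 mm high, standing between the cases; origin under its centre; leave it
- bowl: terracotta bowl, 130 mm diameter, 60 mm high, beyond the cases; leave it
- cup: small brass cup, 60 mm diameter, 50 mm high, before the cases; leave it
- phone: black phone lying flat, 75 by 150 by 9 mm, before the cases; leave it
- pot: small terracotta pot, 96 mm diameter, 88 mm high, to the right of the cases; leave it
- tape: white disc-shaped tape-measure case, 56 mm diameter, 18 mm high, before the cases; leave it
- jar: glass jar with brass cap, 64 mm diameter, 80 mm high, to the left of the cases; leave it

How it is judged (in metres and radians):
On the way, in this order (a step that is already met when the one before it is completed fails the run):
1. a lid stands still by itself between 30 and 60 degrees, untouched, for 0.7 s (((value of joint lid_a between 0.52 and 1.05 rad and velocity of joint lid_a between -0.03 and 0.03 rad/s and contact force between anything else and pull_a below 0.1 N and contact force between anything else and panel_a below 0.1 N) or (value of joint lid_b between 0.52 and 1.05 rad and velocity of joint lid_b between -0.03 and 0.03 rad/s and contact force between anything else and pull_b below 0.1 N and contact force between anything else and panel_b below 0.1 N))), for 0.7 s.
2. its lid board is pressed by the fingers with 3 to 10 N for 0.6 s, the pull free, the lid staying between 30 and 60 degrees (((contact force between the fingers and panel_a between 3 and 10 N and contact force between anything else and pull_a below 0.3 N and value of joint lid_a between 0.52 and 1.05 rad) or (contact force between the fingers and panel_b between 3 and 10 N and contact force between anything else and pull_b below 0.3 N and value of joint lid_b between 0.52 and 1.05 rad))), for 0.6 s.
At the end, for the whole second after the job is handed in: one lid (it can only be the one with the sound hinge) stands still by itself between 30 and 60 degrees, the lid of the other case is shut (below 3 degrees) (((value of joint lid_a between 0.52 and 1.05 rad and velocity of joint lid_a between -0.02 and 0.02 rad/s and value of joint lid_b below 0.05 rad) or (value of joint lid_b between 0.52 and 1.05 rad and velocity of joint lid_b between -0.02 and 0.02 rad/s and value of joint lid_a below 0.05 rad))); the robot touches nothing.
It fails at once if a lid board is loaded with more than 15 N (contact force between anything else and panel_a above 15 N or contact force between anything else and panel_b above 15 N).
It fails at once if a bystander is moved by more than 30 mm (distance of any of spool, bowl, cup, phone, pot, tape, jar from where it was at the start of the episode above 0.03 m).
It also fails if it takes over 72 s, if anything falls off the work surface, if the arm or the gripper's body presses on something with over 40 N, if the wrist force passes 120 N, or if a joint passes its speed limit or range.

## Working session

There is one attempt and no reset: what is moved stays moved. The work goes in short steps, Python scripts to look and compute and a shell command to move; the robot and the scene stay as the last step left them, time stands still between calls to the robot, and variables do not carry over. Pictures are saved under pics/ and viewed, about 8 in all and at most 12, crops included, and the job is handed in when it is done.

```bash
ls; mkdir -p pics; python3 - <<'E'
from plant import ctrl
import cv2
for n in ("scene","side"):
    m=ctrl.camera_model(n); print(n,m)
    im=ctrl.read_camera(n); cv2.imwrite(f"pics/{n}0.png",im[:,:,::-1])
s=ctrl.state(); print(s)
E
```

```text
pics
scene {'vertical_fov': 42.38915785059791, 'cx': 279.6637944241293, 'cy': 205.17004320234994, 'pose': array([[-4.42860529e-01,  7.20486465e-01, -5.33642019e-01,
         1.41529509e+03],
       [ 8.96512922e-01,  3.63675409e-01, -2.52991655e-01,
         3.64834042e+02],
       [ 1.17954161e-02, -5.90456985e-01, -8.06982910e-01,
         1.31336693e+03],
       [ 0.00000000e+00,  0.00000000e+00,  0.00000000e+00,
         1.00000000e+00]])}
side {'vertical_fov': 53.06536021551515, 'cx': 285.7743084280117, 'cy': 213.8398232287698, 'pose': array([[ 9.66832270e-01, -1.94425035e-01,  1.65632927e-01,
         4.30374846e+02],
       [-2.55307332e-01, -7.54246805e-01,  6.04921419e-01,
        -6.29972949e+02],
       [ 7.31623771e-03, -6.27144850e-01, -7.78868288e-01,
         8.95763746e+02],
       [ 0.00000000e+00,  0.00000000e+00,  0.00000000e+00,
         1.00000000e+00]])}
{'t': 0.1, 'joint_positions': array([1.32197804e+00, 8.74082711e-02, 1.75222782e-01, 1.65980048e+00,
       4.45258705e-05, 1.57080877e+00]), 'joint_vel': array([-0.00024226, -0.0026716 ,  0.00126557,  0.0013806 , -0.00161636,
       -0.00057012]), 'tau': array([ 1.26371826e-03, -5.21563661e+01,  4.65651441e+01,  1.60994934e-02,
        1.13044950e-04,  1.91174585e-06]), 'eef_pos': array([135.3802229 , 532.86929667, 230.65703698]), 'ee_rot': array([ 3.47587036e-04,  7.89389146e-01,  6.13892842e-01, -4.83206406e-04]), 'wrist_force': array([ 0.54088399,  0.30936963, -0.07013482]), 'torque': array([ 0.03200349,  0.01607111, -0.00076553]), 'grip_width': 1.0006421043309621}
```

View pics/scene0.png

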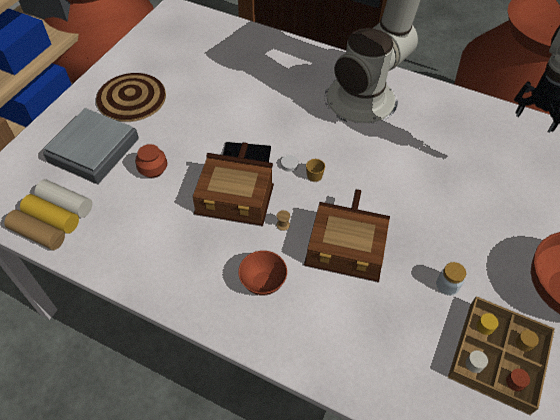

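View pics/side0.png

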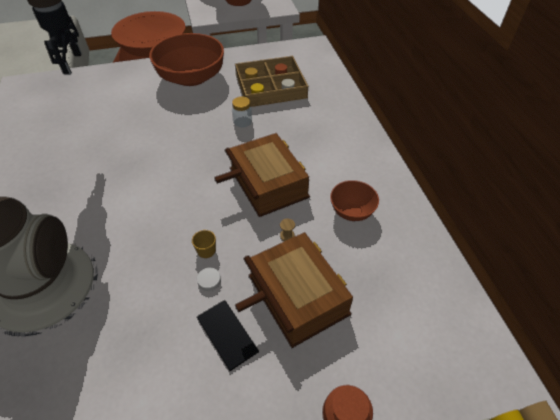

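The scene view shows the cases at about (233,187) and (350,240), with pull tips at about (244,146) and (357,192). In the side view the near case is at (298,288) and the far one at (268,172), with tips at about (240,306) and (218,178). I'll zoom in to pick the corners.

```bash
python3 - <<'E'
import cv2,numpy as np
a=cv2.imread("pics/scene0.png");b=cv2.imread("pics/side0.png")
def c(im,x,y): 
    t=cv2.resize(im[y:y+100,x:x+133],(400,300),interpolation=cv2.INTER_CUBIC)
    t=cv2.convertScaleAbs(t,alpha=1.5,beta=15)
    for k in range(0,133,20):
        cv2.putText(t,str(x+k),(k*3,8),0,.3,(255,255,0)); cv2.line(t,(k*3,8),(k*3,14),(255,255,0))
    for k in range(0,100,20):
        cv2.putText(t,str(y+k),(0,k*3+4),0,.3,(255,255,0)); cv2.line(t,(20,k*3),(26,k*3),(255,255,0))
    return t
cv2.imwrite("pics/z.png",np.vstack([np.hstack([c(a,175,135),c(a,285,185)]),np.hstack([c(b,230,230),c(b,205,125)])]))
E
```

```text
(no output)
```

View pics/z.png

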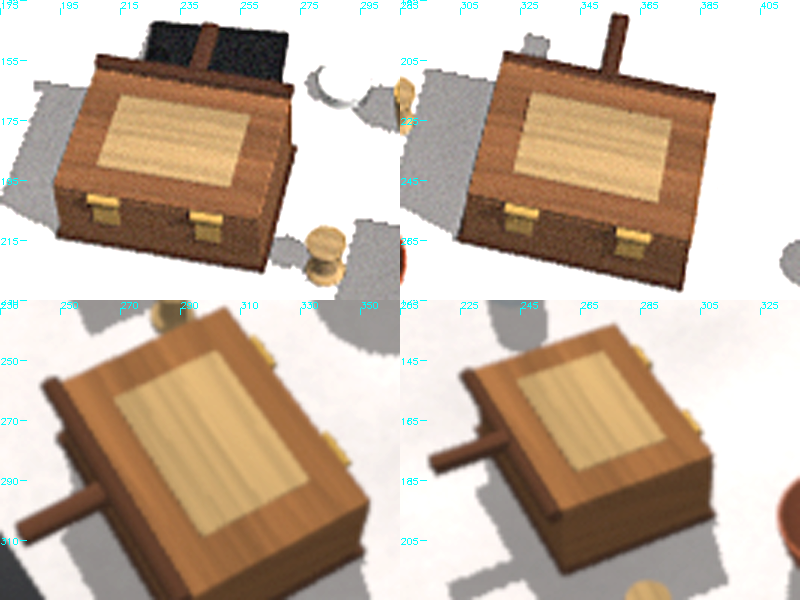

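```bash
cat > h.py <<'E'
from plant import ctrl
import numpy as np
from scipy.spatial.transform import Rotation as R
def ray(n,p):
    m=ctrl.camera_model(n);f=210/np.tan(np.radians(m['vertical_fov']/2));T=m['pose']
    d=np.array([p[0]-m['cx'],p[1]-m['cy'],f]);
    if n=='wrist':
        v=d[:2];r=np.hypot(*v);d=np.r_[v/r*np.sin(r/f),np.cos(r/f)]
    d=T[:3,:3]@d; return T[:3,3],d/np.linalg.norm(d)
def tri(rs):
    A=0;b=0
    for o,d in rs:
        P=np.eye(3)-np.outer(d,d);A=A+P;b=b+P@o
    x=np.linalg.solve(A,b); return x,[np.linalg.norm((np.eye(3)-np.outer(d,d))@(x-o)) for o,d in rs]
def tool():
    s=ctrl.state();w=s['ee_rot'];return np.array(s['eef_pos']),R.from_quat([w[1],w[2],w[3],w[0]]),s
E
python3 - <<'E'
from h import *
S={'L':[(214.3,166.7),(258.3,173),(252,197.3),(207,189.7),(245.7,143.3),(243.7,157.7)],
'R':[(328,216.3),(375.3,225),(370.7,252),(323,242.7),(358,190),(355.7,208.3)]}
D={'L':[(298.3,308.3),(267.7,263.3),(302.7,247),(332.3,290),(238,309),(264.3,294.3)],
'R':[(264.3,182.3),(243.7,151.3),(273,142),(293.7,171),(215.7,180),(240.7,171.7)]}
for k in S:
    P=[]
    for n,a,b in zip('F- F+ B+ B- tip base'.split(),S[k],D[k]):
        x,e=tri([ray('scene',a),ray('side',b)]);P.append(x);print(k,n,x.round(1),np.round(e[0],1))
    P=np.array(P);c=P[:4].mean(0);v=P[2]+P[3]-P[0]-P[1];w=P[1]+P[2]-P[0]-P[3]
    print('c',c.round(1),'yaw',np.arctan2(v[1],v[0]),np.arctan2(-w[0],w[1]),'size',np.linalg.norm(v)/2,np.linalg.norm(w)/2)
p,r,s=tool();print(p,r.as_matrix().round(3))
E
```

```text
L F- [ 563.8 -254.1   86.5] 1.0
L F+ [ 526.4 -128.4   84.7] 0.3
L B+ [ 614.6 -104.    84.1] 1.8
L B- [ 646.8 -230.2   84.7] 0.7
L tip [ 439.3 -219.5   82.3] 2.1
L base [ 497.8 -198.1   83.9] 5.6
c [ 587.9 -179.2   85. ] yaw 0.2754940094665537 0.2695528374814991 size 88.9652186682754 130.683801450078
R F- [575.8 116.6  84.6] 0.8
R F+ [546.  244.4  87.1] 0.6
R B+ [634.  263.1  87. ] 0.6
R B- [661.7 138.4  84.2] 0.2
R tip [452.9 156.9  84.9] 0.1
R base [520.3 173.5  85.3] 3.3
c [604.4 190.6  85.7] yaw 0.22880856849110376 0.22402082692795428 size 89.2357806884148 129.47196910577554
[135.3802229  532.86929667 230.65703698] [[ 0.246  0.969 -0.   ]
 [ 0.969 -0.246 -0.001]
 [-0.001 -0.    -1.   ]]
```

The two-view picks agree: lid tops lie at z≈85.5, so the hinge is at z≈75.5. Grip points and yaws:
- **R:** (472,161), yaw 0.224
- **L:** (458,-214), yaw 0.27

I'll start with R.

```bash
python3 -m jog '0 0 -0.118 0 0 0 60;0 0 -0.118 0 0 0 60;0 0 -0.118 0 0 0 60;0 0 -0.119 0 0 0 60;0 0 0 -3.3 1.8 0 60;0 0 0 -3.3 1.8 0 60;0 0 0 -3.3 1.8 0 60;0 0 0 -3.3 1.8 0 60;0 0 0 -3.3 1.8 0 60;0 0 0 -3.3 1.8 0 60;0 0 0 -3.3 1.8 0 60;0 0 0 -3.3 1.8 0 60' 60; python3 -m jog '0 0 0 -3.3 2 1 60;0 0 0 -3.3 2 1 60;0 0 0 -3.3 2 1 60;0 0 0 -3.3 2 1 60;0 0 0 -3.3 2 1 60;0 0 0 0 0 0 60;0 0 0 0 0 0 60'; python3 - <<'E'
from h import *;import cv2
p,r,s=tool();print(p,r.as_matrix().round(3),s['t'],s['wrist_force'],s['grip_width'])
m=ctrl.camera_model('wrist');print(m)
cv2.imwrite("pics/w1.png",ctrl.read_camera('wrist')[:,:,::-1])
E
```

```text
t: 1.1
eef_pos: [335.2, 306.1, 231.1]
ee_rot: [-0.0, 0.623, 0.782, -0.0]
wrist_force: [-0.1, 1.2, 0.3]
grip_width: 0.602
t: 1.68
eef_pos: [469.1, 167.3, 180.0]
ee_rot: [-0.001, 0.625, 0.781, -0.001]
wrist_force: [-0.4, 0.2, -0.4]
grip_width: 0.602
[469.11149808 167.34668199 180.03886289] [[-0.219  0.976 -0.002]
 [ 0.976  0.219 -0.001]
 [-0.    -0.002 -1.   ]] 1.6833 [-0.36185269  0.24484201 -0.39911858] 0.602330817528211
{'vertical_fov': 65.70646984690485, 'cx': 275.31765599084576, 'cy': 209.27141530321848, 'pose': array([[-2.19026297e-01,  9.24928130e-01,  3.10701522e-01,
         3.89327887e+02],
       [ 9.75718940e-01,  2.07567208e-01,  6.99171240e-02,
         1.49721415e+02],
       [ 1.76867229e-04,  3.18471048e-01, -9.47932572e-01,
         3.21802032e+02],
       [ 0.00000000e+00,  0.00000000e+00,  0.00000000e+00,
         1.00000000e+00]])}
```

View pics/w1.png

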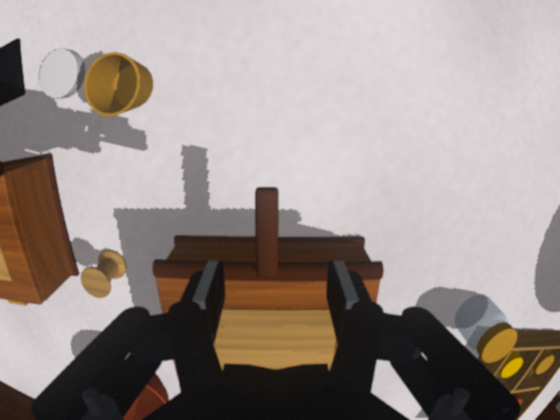

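The wrist view shows R's pull running from its tip at (267,190) to the rail at (267,275). The rail ends are at (154,268) and (382,268), and cup, tape and spool are well clear.

```bash
python3 - <<'E'
from h import *
p,r,s=tool()
for n,q,z in (('tip',(267,189),90.5),('base',(267,264),90.5),('railL',(154,268),88),('railR',(382,268),88)):
    o,d=ray('wrist',q);x=o+d*(z-o[2])/d[2];print(n,x.round(1),'tool',r.inv().apply(x-p).round(1))
E
```

```text
tip [450.9 158.5  90.5] tool [ -5.8 -19.3  90.3]
base [511.9 171.7  90.5] tool [-6.4 43.  90.2]
railL [541.1  77.8  88. ] tool [-104.4   50.8   92.7]
railR [497.3 268.6  88. ] tool [91.4 50.2 92.7]
```

```bash
python3 -m jog '0 0 0 -0.3 0.05 2.9 60;0 0 0 -0.3 0.05 2.9 60;0 0 0 0 0 2.9 60;0 0 0 0 0 2.8 60;0 0 0 0 0 0 60;0 0 0 0 0 0 0;0 0 0 0 0 0 0;0 0 0 0 0 0 0;0 0 0 0 0 0 0;0 0 0 0 0 0 0;0 0 0 0 0 0 0' 60
```

```text
t: 2.65
eef_pos: [472.3, 161.2, 69.0]
ee_rot: [0.003, 0.624, 0.781, -0.001]
wrist_force: [0.5, -17.9, 3.9]
grip_width: 0.197
```

```bash
python3 -m jog '0 0 0 -0.1 0.14 -1 0;0 0 0 0 0.14 -1 0;0 0 0 0 0.14 -1 0;0 0 0 0 0.14 -1 0;0 0 0 0 0.33 -0.95 0;0 0 0 0 0.33 -0.95 0;0 0 0 0 0.33 -0.95 0;0 0 0 0 0.33 -0.95 0;0 0 0 0 0 0 0;0 0 0 0 0 0 0' 60
```

```text
t: 3.48
eef_pos: [490.6, 165.1, 145.9]
ee_rot: [0.002, 0.624, 0.781, -0.001]
wrist_force: [5.3, -11.0, -3.9]
grip_width: 0.195
```

```bash
python3 -m jog '0 0 0 -0.1 0.51 -0.87 0;0 0 0 0 0.51 -0.87 0;0 0 0 0 0.51 -0.87 0;0 0 0 0 0.51 -0.87 0;0 0 0 0 0.67 -0.75 0;0 0 0 0 0.67 -0.75 0' 60;  python3 -m jog '0 0 0 0 0.67 -0.75 0;0 0 0 0 0.67 -0.75 0'
```

```text
t: 3.98
eef_pos: [521.2, 171.7, 193.6]
ee_rot: [-0.001, 0.624, 0.782, -0.003]
wrist_force: [-2.1, -7.5, -16.1]
grip_width: 0.19
t: 4.15
eef_pos: [534.7, 174.7, 208.2]
ee_rot: [-0.0, 0.624, 0.781, -0.003]
wrist_force: [0.5, -7.2, -21.3]
grip_width: 0.193
```

```bash
python3 -m jog '0 0 0 0 0 0 0;0 0 0 0 0 0 0;0 0 0 0 0 0 0;0 0 0 0 0 0 0'
```

```text
t: 4.48
eef_pos: [536.2, 175.0, 209.3]
ee_rot: [0.001, 0.624, 0.781, -0.001]
wrist_force: [4.9, -6.2, -12.1]
grip_width: 0.19
```

```bash
python3 -m jog '0 0 0 0 0 0 60;0 0 0 0 0 0 60;0 0 0 0 0 0 60;0 0 0 0 0 -2 60;0 0 0 0 0 -2 60;0 0 0 0 0 -2 60;0 0 0 0 0 0 60;0 0 0 0 0 0 60;0 0 0 0 0 0 60;0 0 0 0 0 0 60;0 0 0 0 0 0 60;0 0 0 0 0 0 60'; python3 -m jog '0 0 0 0 0 0 60;0 0 0 0 0 0 60;0 0 0 0 0 0 60;0 0 0 0 0 0 60;0 0 0 0 0 0 60;0 0 0 0 0 0 60;0 0 0 0 0 0 60;0 0 0 0 0 0 60;0 0 0 0 0 0 60'; python3 - <<'E'
from h import *;import cv2
p,r,s=tool();print(p,r.as_matrix().round(3),s['t'],s['wrist_force'],s['grip_width'])
print(ctrl.camera_model('wrist')['pose'].round(3).tolist())
a=ctrl.read_camera('wrist');b=ctrl.read_camera('side')
t=np.hstack([a[80:420,100:460],cv2.resize(b[60:230,190:390],(400,340),interpolation=2)])
cv2.imwrite("pics/w2.png",t[:,:,::-1])
E
```

```text
t: 5.48
eef_pos: [535.6, 176.1, 268.4]
ee_rot: [-0.0, 0.624, 0.782, -0.0]
wrist_force: [-0.1, -0.2, 0.3]
grip_width: 0.601
t: 6.23
eef_pos: [535.8, 176.1, 269.1]
ee_rot: [0.0, 0.624, 0.782, 0.0]
wrist_force: [0.1, 0.2, -0.4]
grip_width: 0.599
[535.80487781 176.14363134 269.11166662] [[-0.222  0.975  0.   ]
 [ 0.975  0.222  0.   ]
 [ 0.     0.    -1.   ]] 6.2333 [ 0.12182156  0.16637326 -0.41466569] 0.5987836374442908
[[-0.223, 0.923, 0.313, 455.762], [0.975, 0.211, 0.072, 158.1], [0.0, 0.321, -0.947, 410.662], [0.0, 0.0, 0.0, 1.0]]
```

View pics/w2.png

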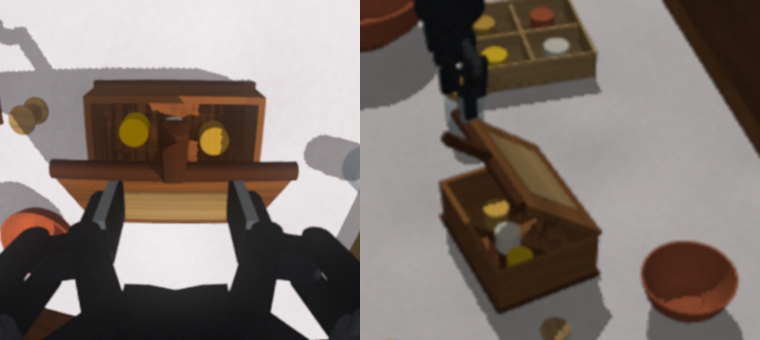

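The lid still stands at about 45° some 1.9 s after I began to open the fingers, so R looks like the sound one. Its rail crosses the wrist view from about (150,250) to (398,250). I'll now estimate the rail height from its known 200 mm length, before feeling for it.

```bash
python3 - <<'E'
from h import *;import cv2
p,r,s=tool()
b=cv2.imread('pics/w2.png')[:,:360].astype(int)
for row in range(158,184,2):
    m=np.where(b[row].sum(1)<330)[0]; m=m[(m>30)&(m<310)]; print(row,m.min(),m.max(), end=' | ')
print()
col=b[155:190,[70,90,260,280]].sum(2); print(col.T.tolist())
def f(q0,q1):
  for z in range(170,230,5):
    P=[]
    for q in (q0,q1):
        o,d=ray('wrist',q);P.append(o+d*(z-o[2])/d[2])
    print(z,np.linalg.norm(P[1]-P[0]).round(1),r.inv().apply((P[0]+P[1])/2-p).round(1))
f((150,250.5),(398,251))
E
```

```text
158 87 258 | 160 50 258 | 162 50 295 | 164 50 296 | 166 50 297 | 168 50 297 | 170 50 297 | 172 50 297 | 174 50 297 | 176 51 296 | 178 57 296 | 180 59 290 | 182 61 287 | 
[[427, 433, 426, 408, 326, 203, 134, 132, 135, 146, 152, 158, 168, 171, 181, 180, 191, 184, 184, 183, 185, 181, 176, 190, 227, 256, 269, 272, 266, 257, 255, 250, 256, 248, 250], [167, 161, 169, 172, 154, 124, 99, 109, 116, 121, 139, 147, 155, 152, 171, 169, 175, 174, 167, 167, 166, 170, 168, 169, 185, 235, 250, 257, 259, 257, 254, 248, 245, 244, 235], [481, 497, 521, 542, 551, 525, 422, 248, 142, 129, 144, 147, 153, 159, 166, 173, 179, 181, 182, 186, 192, 182, 182, 174, 170, 192, 226, 262, 282, 283, 283, 283, 273, 265, 256], [684, 683, 684, 683, 679, 615, 451, 254, 154, 155, 159, 165, 171, 175, 186, 190, 203, 205, 199, 207, 198, 195, 193, 191, 197, 223, 258, 284, 289, 294, 295, 285, 279, 272, 266]]
170 214.8 [-0.9 37.4 99.1]
175 210.3 [-0.9 34.9 94.1]
180 205.8 [-0.8 32.4 89.1]
185 201.4 [-0.8 29.9 84.1]
190 196.9 [-0.8 27.5 79.1]
195 192.4 [-0.8 25.  74.1]
200 188.0 [-0.7 22.5 69.1]
205 183.5 [-0.7 20.  64.1]
210 179.1 [-0.7 17.5 59.1]
215 174.6 [-0.7 15.  54.1]
220 170.1 [-0.7 12.6 49.1]
225 165.7 [-0.6 10.1 44.1]
```

```bash
python3 -m jog '0 0 0 -2 1 0 0;0 0 0 -2 1 0 0;0 0 0 -2 0.95 0 0;0 0 0 0 0 0 0;0 0 0 0 0 2 0;0 0 0 0 0 2 0;0 0 0 0 0 1.5 0;0 0 0 0 0 0.7 0;0 0 0 0 0 0 0;0 0 0 0 0 0 0;0 0 0 0 0 0 0'; python3 - <<'E'
from h import *;import cv2
p,r,s=tool();print(p,s['wrist_force'],s['t'])
b=ctrl.read_camera('side');a=ctrl.read_camera('wrist')
t=np.hstack([a[80:420,100:460],cv2.resize(b[60:230,190:390],(400,340),interpolation=2)])
cv2.imwrite("pics/w3.png",t[:,:,::-1])
E
```

```text
t: 7.25
eef_pos: [578.2, 124.4, 208.4]
ee_rot: [0.001, 0.624, 0.782, 0.001]
wrist_force: [-0.2, -0.2, 1.1]
grip_width: 0.001
[578.15838774 124.43346875 208.41573284] [-0.22535836 -0.18626787  1.09848534] 7.25
```

View pics/w3.png

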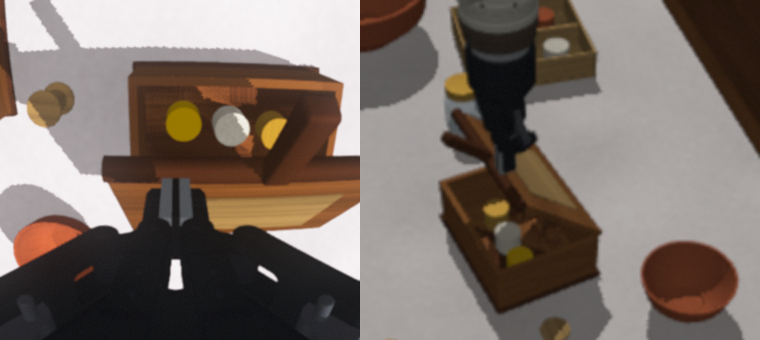

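The wrist view shows the shut fingertips at about (275,255), just above the rail and well to the side of the pull. The lid hasn't moved. Now I'll feel downward.

```bash
python3 -m jog '0 0 0 0 0 0.25 0;0 0 0 0 0 0.25 0;0 0 0 0 0 0.1 0;0 0 0 0 0 0.05 0;0 0 0 0 0 0 0'
python3 -m jog '0 0 0 0 0 0.05 0;0 0 0 0 0 0.05 0;0 0 0 0 0 0 0'
```

```text
t: 7.77
eef_pos: [577.8, 124.2, 200.4]
ee_rot: [-0.0, 0.624, 0.782, -0.0]
wrist_force: [0.1, -0.1, -0.1]
grip_width: -0.002
t: 8.02
eef_pos: [577.9, 124.2, 199.5]
ee_rot: [-0.0, 0.624, 0.782, -0.0]
wrist_force: [0.1, -0.2, 0.3]
grip_width: -0.0
```

```bash
python3 -m jog '0 0 0 0 0 0.05 0;0 0 0 0 0 0.05 0;0 0 0 0 0 0 0'
```

```text
t: 8.27
eef_pos: [577.9, 124.2, 198.4]
ee_rot: [-0.0, 0.624, 0.782, -0.0]
wrist_force: [-0.2, -0.4, -0.5]
grip_width: 0.001
```

```bash
python3 -m jog '0 0 0 0 0 0.05 0;0 0 0 0 0 0.05 0;0 0 0 0 0 0 0'
```

```text
t: 8.52
eef_pos: [577.8, 124.2, 197.4]
ee_rot: [-0.0, 0.624, 0.782, -0.0]
wrist_force: [-0.0, -0.0, -0.0]
grip_width: 0.002
```

```bash
python3 -m jog '0 0 0 0 0 0.05 0;0 0 0 0 0 0.05 0;0 0 0 0 0 0 0'
```

```text
t: 8.77
eef_pos: [577.9, 124.2, 196.4]
ee_rot: [-0.0, 0.624, 0.782, -0.0]
wrist_force: [0.6, -0.6, -0.7]
grip_width: 0.002
```

```bash
python3 -m jog '0 0 0 0 0 0.05 0;0 0 0 0 0 0.05 0;0 0 0 0 0 0 0'
```

```text
t: 9.02
eef_pos: [577.9, 124.2, 195.4]
ee_rot: [-0.0, 0.624, 0.782, -0.0]
wrist_force: [-0.7, -0.6, 0.1]
grip_width: -0.003
```

```bash
python3 -m jog '0 0 0 0 0 0.05 0;0 0 0 0 0 0.05 0;0 0 0 0 0 0 0'
```

```text
t: 9.27
eef_pos: [577.9, 124.2, 194.5]
ee_rot: [-0.0, 0.624, 0.782, -0.0]
wrist_force: [0.4, 0.1, 0.3]
grip_width: -0.003
```

```bash
python3 -m jog '0 0 0 0 0 0.05 0;0 0 0 0 0 0.05 0;0 0 0 0 0 0 0'
```

```text
t: 9.52
eef_pos: [577.9, 124.2, 193.5]
ee_rot: [-0.0, 0.624, 0.782, -0.0]
wrist_force: [-0.6, 0.6, 0.3]
grip_width: -0.003
```

```bash
python3 -m jog '0 0 0 0 0 0.05 0;0 0 0 0 0 0.05 0;0 0 0 0 0 0 0'
```

```text
t: 9.77
eef_pos: [577.9, 124.2, 192.5]
ee_rot: [-0.0, 0.624, 0.782, -0.0]
wrist_force: [0.1, -0.2, 0.0]
grip_width: 0.002
```

```bash
python3 -m jog '0 0 0 0 0 0.05 0;0 0 0 0 0 0.05 0;0 0 0 0 0 0 0'; python3 - <<'E'
from h import *;import cv2
a=ctrl.read_camera('wrist')
cv2.imwrite("pics/w4.png",cv2.resize(a[190:300,180:380],(800,440),interpolation=2)[:,:,::-1])
E
```

```text
t: 10.02
eef_pos: [577.9, 124.2, 191.5]
ee_rot: [-0.0, 0.624, 0.782, -0.0]
wrist_force: [-0.7, -1.0, 0.7]
grip_width: 0.002
```

View pics/w4.png

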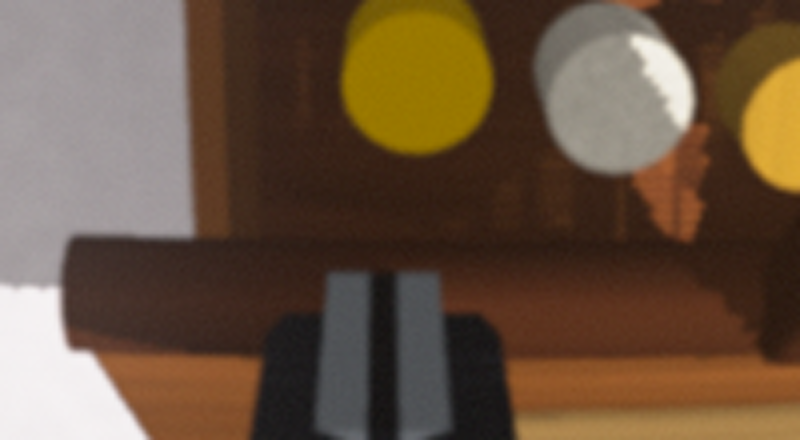

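The crop shows the fingertips over the rail. Their front edge is at about row 257, and the rail spans rows 250 to 277. There's no contact yet, so I'll keep going down.

```bash
python3 - <<'E'
from h import *
p,r,s=tool()
for n,q in (('tip front',(276,257.5)),('rail lo',(240,250)),('rail mid',(240,264)),('rail hi',(240,277.5)),('rail Lend',(196.5,263))):
    o,d=ray('wrist',q)
    print(n,[r.inv().apply(o+d*(z-o[2])/d[2]-p).round(1).tolist() for z in (180,184,191.5)])
E
python3 -m jog '0 0 0 0 0 0.05 0;0 0 0 0 0 0.05 0;0 0 0 0 0 0 0'
```

```text
tip front [[0.6, -3.4, 11.5], [0.6, -5.4, 7.5], [0.6, -9.3, 0.0]]
rail lo [[-18.2, -7.7, 11.5], [-17.7, -9.6, 7.5], [-16.8, -13.3, 0.0]]
rail mid [[-18.6, 0.7, 11.5], [-18.1, -1.5, 7.5], [-17.2, -5.5, 0.0]]
rail hi [[-19.0, 9.1, 11.5], [-18.5, 6.7, 7.5], [-17.6, 2.3, 0.0]]
rail Lend [[-42.5, 0.6, 11.5], [-41.4, -1.6, 7.5], [-39.3, -5.6, 0.0]]
t: 10.32
eef_pos: [577.8, 124.2, 190.5]
ee_rot: [-0.0, 0.624, 0.782, -0.0]
wrist_force: [0.0, -0.5, -0.4]
grip_width: -0.001
```

```bash
python3 -m jog '0 0 0 0 0 0.05 0;0 0 0 0 0 0.05 0;0 0 0 0 0 0 0'
```

```text
t: 10.57
eef_pos: [578.0, 124.2, 190.1]
ee_rot: [0.0, 0.624, 0.782, 0.0]
wrist_force: [-0.3, -0.7, 3.2]
grip_width: 0.001
```

Contact, at 3.2 N. I'll add 0.4 mm and hold.

```bash
python3 -m jog '0 0 0 0 0 0.04 0;0 0 0 0 0 0 0;0 0 0 0 0 0 0'
```

```text
t: 10.82
eef_pos: [578.0, 124.2, 190.0]
ee_rot: [0.0, 0.624, 0.782, 0.0]
wrist_force: [-1.5, -0.6, 5.9]
grip_width: -0.0
```

```bash
python3 -m jog '0 0 0 0 0 0 0;0 0 0 0 0 0 0;0 0 0 0 0 0 0;0 0 0 0 0 0 0;0 0 0 0 0 0 0;0 0 0 0 0 0 0'; python3 -m jog '0 0 0 0 0 0 0;0 0 0 0 0 0 0;0 0 0 0 0 0 0;0 0 0 0 0 0 0;0 0 0 0 0 0 0;0 0 0 0 0 0 0;0 0 0 0 0 0 0;0 0 0 0 0 0 0'
```

```text
t: 11.32
eef_pos: [578.0, 124.2, 190.0]
ee_rot: [0.0, 0.624, 0.782, 0.0]
wrist_force: [-1.8, -0.5, 6.7]
grip_width: -0.002
t: 11.98
eef_pos: [578.0, 124.2, 190.0]
ee_rot: [0.0, 0.624, 0.782, 0.0]
wrist_force: [-1.7, -0.4, 6.2]
grip_width: -0.003
```

About 6 to 7 N held for more than 1.1 s, with no sinking. Now I'll retreat upward and check.

```bash
python3 -m jog '0 0 0 0 0 -0.3 0;0 0 0 0 0 -2 0;0 0 0 0 0 -3 0;0 0 0 0 0 -3 0;0 0 0 0 0 -3 0;0 0 0 0 0 0 0;0 0 0 0 0 0 0;0 0 0 0 0 0 0;0 0 0 0 0 0 0;0 0 0 0 0 0 0;0 0 0 0 0 0 0;0 0 0 0 0 0 0'; python3 - <<'E'
from h import *;import cv2
p,r,s=tool();print(p,s['wrist_force'],s['t'])
a=ctrl.read_camera('wrist');b=ctrl.read_camera('side')
cv2.imwrite("pics/w5.png",cv2.resize(np.hstack([a,b]),(800,300),interpolation=3)[:,:,::-1])
E
```

```text
t: 12.98
eef_pos: [577.7, 124.2, 301.6]
ee_rot: [-0.0, 0.624, 0.782, -0.0]
wrist_force: [-0.5, 0.6, 0.0]
grip_width: 0.004
[577.72504909 124.15503142 301.57204588] [-0.520726    0.58532876  0.01892505] 12.9833
```

View pics/w5.png

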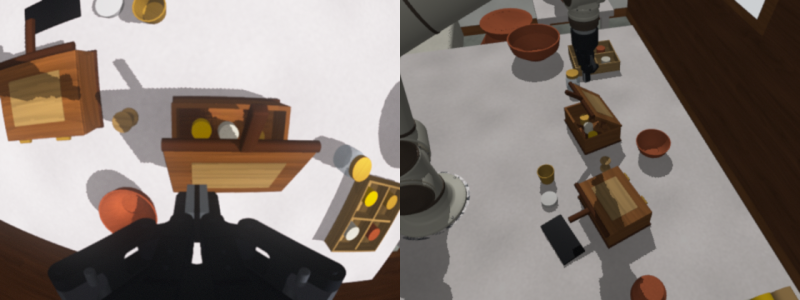

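The R lid stands about half open, the other case is shut, the bystanders haven't visibly moved and the tool is clear. I'm handing in.

```bash
python3 -c "
from plant import ctrl
print(ctrl.hand_in())"
```

```text
the job is handed in; nothing more can be done
None
```

I lifted the lid of the left-hand case (at +y) by its pull to about 45°, and it stayed up. It was still standing 1.9 s after I began to open the fingers, so that case has the sound hinge. I never needed to open the other case.

- **Press test:** I found the front rail by feel, with shut fingers about 60 mm to the side of the pull. Contact came at a tool height of about 190 mm. I held 5.9 to 6.7 N for just over 1.1 s, and the tool height did not change, so the lid did not sink.
- **Final check:** After I backed off, the wrist force read about zero at t = 13.0 s. The pictures showed the lid still half open, the other case shut and nothing else visibly moved. I judged the opening angle from the grip position and the pictures; no joint reading was available.
- **Disagreement:** The camera put the rail's top about 4 mm higher than where I felt it.

I handed the job in right after that check; no verdict is reported.

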